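# Put the pile of stationery away in the organiser bins

### The arm

A 7-joint arm with a two-finger parallel gripper is mounted at the origin on the work surface. World frame = base frame: x ahead of the robot, y to its left, z up, the work surface at z = 0. Lengths are in mm, angles in rad, forces in N, time in s.
With the tool pointing down it reaches from about 425 to 950 mm from the base axis. Payload 4.7 kg.
Tool frame: the origin (TCP) lies where the fingers leave the gripper's body, on its centre line; the fingertips stand 73 mm ahead of it and the grasp point (between the pads) lies 54 mm ahead of it; y points along the fingers, z is the direction in which the jaws open and shut, and the axes are right-handed (so a half turn about y gives the same grasp; the last joint's range is limited). The gripper opens to 85 mm and grips with 20 to 120 N. Pads are 22 mm wide; open, the fingers measure 114 mm over their backs; the gripper's body (76 mm by 85 mm) begins 54 mm behind the grasp point. The pads swing forward as they close: fully open they stand 13 mm farther back than shut.
Start: joints at [-1.224, 0.469, -0.049, 1.532, 0.024, 1.141, -0.082], TCP at [247.698, 627.922, 303.935] pointing down, gripper open.
Joint ranges: [-2.59, 2.59], [-0.33, 1.99], [-1.39, 1.29], [0.1, 2.45], [-1.04, 4.18], [0.21, 1.99], [-2.66, 2.66]. Speed limits (rad/s): [2.57, 2.57, 3.14, 3.14, 3.14, 3.14, 3.14].

### API

Orientations are given as a 3x3 rotation matrix whose columns are the frame's x, y, z axes.
In Python, from bench import bot gives the robot as it stands.
- The arm moves only by the tool move_arm, never from a script. Its arguments are lists of equal length, an entry for each row: "jaw": the opening, from 0 (shut) to 1 (fully open); "xyz": the shift along the tool's x, y, z in m, a list of three; "twist": the turn about the tool's y in rad. A call has 1 to 10 rows; each row is the pose to reach, as a shift and turn from the pose commanded when the call began, along the tool's axes at that moment; what a row does not reach only later rows make up. A row lasts 1/10 s, in which the tool goes at most 50 mm and 8.59 degrees, less where a joint would pass 70% of its speed; a pose out of reach is approached as far as the arm can. A call with a gripper value outside its range is refused whole. The fingers move at their own pace and stop on an object; "squeeze" is the grip in N (left out, the last holds). Time passes only in rows, so rows that repeat a pose let the fingers close. It gives the time, the measured TCP pose, the force and the opening at its end, in the units of the state.
- bot.sense(): the state, without advancing time (a new reading comes with each control period).
- bot.get_image(name): name is "scene" or "side" or "wrist"; returns a dict with "color" (420x560x3 uint8, red, green, blue), "depth" (420x560 float32, mm along the optical axis (not along the pixel's ray), 0 where there is no reading), "fx", "fy", "cx", "cy" (pixels), "extrinsics" (4x4, takes a point from world to camera coordinates). Camera axes: x right, y up, looking along -z (the intrinsics and any distortion apply to the point x, -y, -z); pixel columns grow to the right and rows downward; lengths in mm; the calibration is good to about 2 mm. A picture is of the moment at which its call begins.
- bot.job_done(): hands the job in, once; it reports no verdict.
The state is a dict: "t": time; "qpos": joint angles; "dq": joint speeds; "joint_efforts": joint torques, N m; "position": TCP position; "tcp_rot": TCP orientation; "force": force on the tool from outside, world axes, zero at the start; "moment": the same for the moment, N m; "width": opening from 0.0 (shut) to 1.0 (fully open).
Only numpy, scipy, OpenCV 4.12 (cv2) and the standard library are available. Lean on these libraries where they do the work, as an engineer would, in place of code of your own. Each camera call takes 0.05 s, during which the arm holds its last target. There are 200 camera calls.

### The job

The bins of a drawer organiser are set out on the desk beside a pile of office supplies: take the pile apart from the top and put each thing away, right way up and flat on the floor of the organiser bin shaped for it: the round tub of drawing pins in the round cup, the square block of notes in the square bin, the staple carton in the shorter rectangular bin and the business-card box in the long bin. Set the things down rather than dropping them, do not topple the pile, and leave the stapler and the mug where they stand.

Things in the scene. Friction and masses are not known exactly. Their poses are not given: they have to be found in the camera images.
- pin_tub: round tub of drawing pins, clear with a white ribbed lid, 40 mm across and 40 mm high, rigid, 0.06 kg; top thing of the pile. Origin at the centre of its underside, z up.
- note_pads: square block of cream sticky notes, 48 x 48 mm (along its x and y) and 38 mm high, rigid, 0.08 kg; second from the top, under the tub. Origin at the centre of its underside, z up.
- staple_carton: kraft cardboard carton of staples, 70 mm (x) x 52 mm (y) and 38 mm high, rigid, about 0.18 kg; third from the top, under the notes. Origin at the centre of its underside, z up.
- card_box: white business-card box, 96 mm (x) x 60 mm (y) and 42 mm high, its lid (the upper 26 mm) fixed on, about 0.2 kg; bottom of the pile, standing on the desk. Origin at the centre of its underside, z up. All four things of the pile lie loose on one another, roughly centred but a little turned.
- pin_cup: round shallow grey plastic cup of the drawer organiser, fixed to the desk, dark liner on its floor, 60 mm across inside, 66 mm outside, 20 mm high, floor 3 mm above the desk. Origin at the centre of its underside (desk height). The place of the tub.
- note_bin: square shallow grey plastic bin of the drawer organiser, fixed, dark liner on its floor, 66 x 66 mm inside, walls 3 mm thick, 20 mm high, floor 3 mm above the desk. Origin at the centre of its underside, sides along its x and y. The place of the notes.
- staple_bin: shorter rectangular shallow grey plastic bin of the drawer organiser, fixed, dark liner on its floor, 88 mm (x) x 70 mm (y) inside, walls 3 mm thick, 20 mm high, floor 3 mm above the desk. Origin at the centre of its underside. The place of the staple carton.
- card_bin: long rectangular shallow grey plastic bin of the drawer organiser, fixed, dark liner on its floor, 114 mm (x) x 78 mm (y) inside, walls 3 mm thick, 20 mm high, floor 3 mm above the desk. Origin at the centre of its underside. The place of the card box. The four bins and the pile stand in any arrangement over the middle of the desk.
- stapler: black desk stapler, bystander, 150 mm (x) x 36 mm (y), 56 mm high, loose. Origin at the centre of its underside.
- mug: white mug, bystander, 80 mm across, 95 mm high, handle towards its +y, loose. Origin at the centre of its underside.
There are look-alikes about, which are no part of the job. Leave any green look-alike of the note_pads alone.

How it is judged (in metres and radians):
At the end, for the whole second after the job is handed in: Each thing lies in its own bin: tub in the round cup, notes in the square bin, staple carton in the shorter rectangular bin, card box in the long bin; its centre within 15 mm of the bin's centre, its underside on the bin's floor (less than 4 mm above it), upright within 0.08 rad, at rest (horizontal distance between pin_tub and pin_cup below 0.015 m and z of pin_tub in the frame of pin_cup below 0.007 m and angle between each of pin_tub, note_pads, staple_carton, card_box's own z axis and vertical below 0.08 rad and linear speed of each of pin_tub, note_pads, staple_carton, card_box below 0.02 m/s and horizontal distance between note_pads and note_bin below 0.015 m and z of note_pads in the frame of note_bin below 0.007 m and horizontal distance between staple_carton and staple_bin below 0.015 m and z of staple_carton in the frame of staple_bin below 0.007 m and horizontal distance between card_box and card_bin below 0.015 m and z of card_box in the frame of card_bin below 0.007 m); the robot touches nothing.
It fails at once if a thing of the pile is dropped or knocked off it (moves faster than 0.7 m/s while the fingers do not touch it) ((linear speed of pin_tub above 0.7 m/s and contact force between the fingers and pin_tub below 0.02 N) or (linear speed of note_pads above 0.7 m/s and contact force between the fingers and note_pads below 0.02 N) or (linear speed of staple_carton above 0.7 m/s and contact force between the fingers and staple_carton below 0.02 N) or (linear speed of card_box above 0.7 m/s and contact force between the fingers and card_box below 0.02 N)).
It fails at once if the stapler or the mug is pushed more than 30 mm from where it stood (distance of any of stapler, mug from where it was at the start of the episode above 0.03 m).
It also fails if it takes over 112 s, if anything falls off the work surface, if the arm or the gripper's body presses on something with over 40 N, if the wrist force passes 120 N, or if a joint passes its speed limit or range.

## Working session

There is one attempt and no reset: what is moved stays moved. The work goes in short steps, Python scripts to look and compute and a tool call to move; the robot and the scene stay as the last step left them, time stands still between calls to the robot, and variables do not carry over. Pictures are saved under pics/ and viewed, about 12 in all and at most 16, crops included, and the job is handed in when it is done.

Besides the shell and the picture viewer there is one more tool, called after ">>>" by a JSON object that holds its "fn" and its "kwargs". move_arm: Moves the arm, as the interface text tells. Its arguments: {"type":"object","properties":{"jaw":{"type":"array","items":{"type":"number"}},"xyz":{"type":"array","items":{"type":"array","items":{"type":"number"}}},"twist":{"type":"array","items":{"type":"number"}},"squeeze":{"type":"number"}},"required":["jaw","xyz","twist"]}

```bash
mkdir -p pics
python3 - <<'E'
from bench import bot
import cv2,numpy as np
for n in ("scene","side"):
    im=bot.get_image(n); np.savez(f"pics/{n}.npz",**im)
    cv2.imwrite(f"pics/{n}0.png",im["color"][...,::-1]); print(n,im["fx"],im["cx"],im["cy"],np.round(im["extrinsics"],3).tolist(),(im["depth"]>0).mean())
s=bot.sense();print(s)
E
```

```text
scene 434.5652404883317 282.7384285292736 207.84648904358176 [[0.421, 0.907, -0.011, -233.329], [-0.768, 0.363, 0.527, 316.82], [0.482, -0.213, 0.85, -1430.625], [0.0, 0.0, 0.0, 1.0]] 0.9961649659863946
side 445.28489565308394 276.1038456599762 215.03938651510643 [[-0.994, -0.107, 0.019, 496.209], [0.073, -0.526, 0.847, -95.478], [-0.081, 0.843, 0.531, -1006.768], [0.0, 0.0, 0.0, 1.0]] 0.9959481292517007
{'t': 0.1, 'qpos': array([-1.22388715,  0.46933658, -0.04859329,  1.53356378,  0.02407145,
        1.14100609, -0.08228989]), 'dq': array([-0.00035798, -0.00140509, -0.00033519, -0.00465537,  0.00154829,
       -0.00268738, -0.00094879]), 'joint_efforts': array([ 1.05357816e-03, -5.11517394e+01, -4.66478826e-02, -2.38391608e+01,
        1.08238903e-02,  4.36609669e-03,  4.55730387e-06]), 'position': array([247.574784  , 627.5320571 , 302.98708495]), 'tcp_rot': array([[ 9.30220306e-01, -6.01953297e-04,  3.67001118e-01],
       [-3.67001610e-01, -1.62154243e-03,  9.30218893e-01],
       [ 3.51595569e-05, -9.99998504e-01, -1.72930953e-03]]), 'force': array([ 0.31094281, -1.02136229, -0.33040745]), 'moment': array([-0.05061466, -0.02569704,  0.02320283]), 'width': 1.001389930801737}
```

View pics/scene0.png

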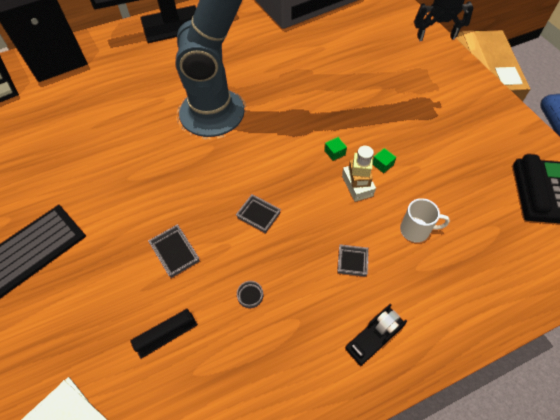

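View pics/side0.png

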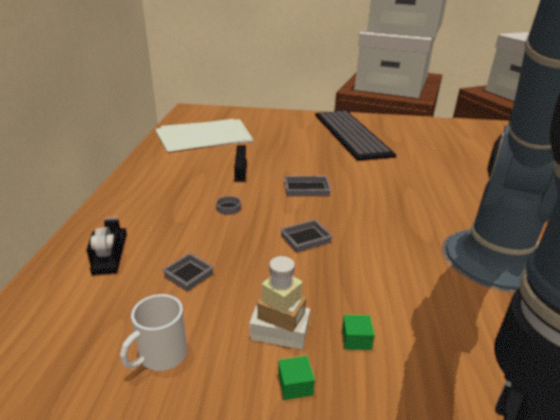

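The scene view shows the pile at (362,170) with the tub on top. Green look-alikes sit at (336,148) and (384,160). The card bin is at (174,250), the staple bin at (259,213), the note bin at (353,260) and the cup at (250,295). The mug is at (420,220) and the stapler at (164,333). Things that could be mistaken for the notes are the two green blocks; the cream block at (362,160) under the tub is the right one. Next I measure poses using both views.

```bash
cat > h.py <<'E'
import numpy as np,cv2
def pts(im):
    d=im["depth"]; v,u=np.mgrid[0:d.shape[0],0:d.shape[1]]
    c=np.stack([(u-im["cx"])/im["fx"]*d,-(v-im["cy"])/im["fy"]*d,-d],-1)
    E=np.array(im["extrinsics"]); return (c-E[:3,3])@E[:3,:3]
def ray(im,uv,z):
    E=np.array(im["extrinsics"]);R=E[:3,:3];o=-R.T@E[:3,3]
    uv=np.atleast_2d(uv).astype(float)
    w=np.stack([(uv[:,0]-im["cx"])/im["fx"],-(uv[:,1]-im["cy"])/im["fy"],-np.ones(len(uv))],-1)@R
    return (o+w*((z-o[2])/w[:,2])[:,None])[:,:2]
def rect(xy):
    (c,s,a)=cv2.minAreaRect(np.float32(xy)); 
    if s[0]<s[1]: s=s[::-1];a+=90
    a=(a+90)%180-90
    return np.round(c,1),np.round(s,1),round(a,1)
E
python3 - <<'E'
from h import *
for n in("scene","side"):
    im=dict(np.load(f"pics/{n}.npz")); P=pts(im); col=im["color"].astype(int)
    print(n,"desk z", np.median(P[...,2][(P[...,0]>450)&(P[...,0]<800)&(abs(P[...,1])<300)]))
    B=dict(scene=dict(card=(174,250),staple=(259,213),note=(353,260),cup=(250,295)),side=dict(card=(307,186),staple=(306,236),note=(188,272),cup=(229,205)))[n]
    dark=(col.max(-1)<60).astype(np.uint8)
    grey=((col.max(-1)-col.min(-1)<35)&(col.max(-1)<150)).astype(np.uint8)
    for k,(u,v) in B.items():
        for nm,m,z in(("liner",dark,3),("outer",grey,20)):
            _,L=cv2.connectedComponents(m); l=L[v,u]
            if l==0: print(k,nm,"none",col[v,u]);continue
            c,_=cv2.findContours((L==l).astype(np.uint8),0,1)
            c=max(c,key=cv2.contourArea)[:,0]
            print(k,nm,len(c),*rect(ray(im,c,z)))
    Z=P[...,2]
    pc=(363,155) if n=="scene" else (282,270)
    for lo,hi in((150,170),(114,124),(75,85),(37,47)):
        m=((Z>lo)&(Z<hi)); m[:, :pc[0]-45]=0;m[:,pc[0]+45:]=0;m[:pc[1]-60]=0;m[pc[1]+80:]=0
        q=P[m]; q=q[np.hypot(*(q[:,:2]-np.median(q[:,:2],0)).T)<60] if len(q) else q
        if len(q)>5: print((lo,hi),len(q),np.round(np.median(q,0)),*rect(q[:,:2]))
    big=cv2.resize(im["color"][pc[1]-60:pc[1]+80,pc[0]-70:pc[0]+70,::-1],None,fx=4,fy=4,interpolation=2); cv2.imwrite(f"pics/{n}_pile.png",big)
a=cv2.imread("pics/scene_pile.png")[:, :400];b=cv2.imread("pics/side_pile.png")[:,:400];cv2.imwrite("pics/pile.png",np.hstack([a,b]))
E
```

```text
scene desk z 0.07986604839069283
card liner 96 [ 438.3 -266.1] [97. 67.] 9.8
card outer 127 [ 445.3 -265.5] [127.5  84.4] 9.6
staple liner 69 [428.4 -17.2] [74.  54.1] 32.8
staple outer 97 [434.7 -19.5] [98.4 82. ] 33.4
note liner 72 [665.4 148.8] [53.7 50.8] 57.3
note outer 104 [670.5 145.3] [77.9 72.4] -32.8
cup liner 52 [ 636.8 -129.2] [45.5 45.1] 66.7
cup outer 70 [ 642.8 -130.5] [65.2 59.8] -23.5
(150, 170) 169 [463. 280. 157.] [462.  281.6] [40.9 38.1] -58.5
(114, 124) 114 [472. 272. 118.] [460.3 281.6] [50.5 48.2] -33.6
(75, 85) 129 [484. 267.  80.] [464.2 280. ] [63.4 53.6] -20.6
(37, 47) 69 [433. 258.  42.] [439.5 255. ] [62.9 15. ] -21.3
side desk z -1.1508247592534206
card liner 74 [ 442.9 -276.1] [98.5 30.1] 8.2
card outer 116 [ 440.1 -245.7] [121.1 111.5] 9.5
staple liner 62 [431.6 -25.8] [64.9 38.5] 34.8
staple outer 111 [429.9  -3.1] [105.1  94.4] 32.9
note liner 53 [671.3 142.3] [43.6 40.2] 57.7
note outer 108 [664.4 160. ] [86.9 84.4] -32.6
cup liner 25 [ 642.  -140.9] [31.5 15.5] 8.0
cup outer 61 [ 635.9 -111.5] [81. 57.] -79.8
(150, 170) 372 [462. 289. 156.] [462.  285.6] [39.8 38.4] -27.9
(114, 124) 307 [456. 298. 117.] [460.8 283.8] [50.3 49.8] 56.8
(75, 85) 385 [446. 302.  79.] [460.4 285.9] [70.5 54.3] -21.3
(37, 47) 484 [460. 306.  41.] [462.5 288.7] [96.3 59.8] -5.7
```

View pics/pile.png

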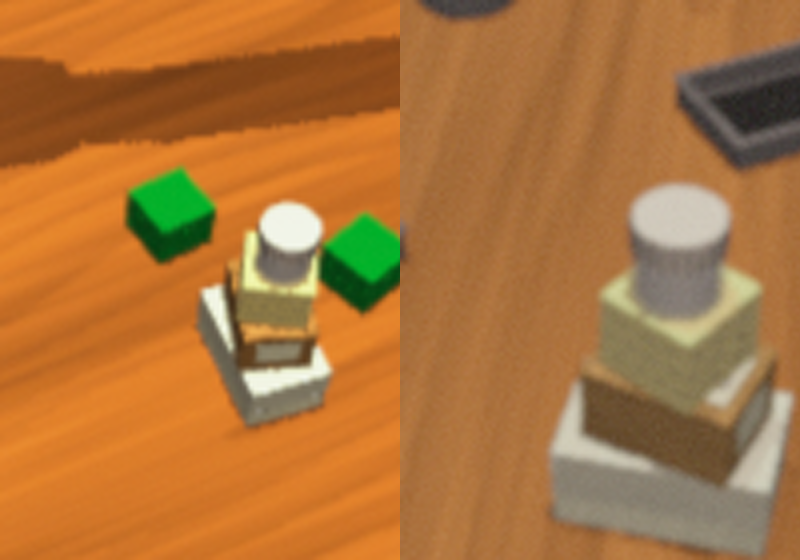

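The crop confirms it: white tub on the cream block, kraft carton and white box beneath, and green blocks to either side. Next I refine the bin rims with depth.

Run:
```python
from h import *
A={}
C=dict(card=(441,-267),staple=(431,-20),note=(668,147),cup=(640,-131))
for n in("scene","side"):
    im=dict(np.load(f"pics/{n}.npz")); A[n]=pts(im).reshape(-1,3)
for k,c in C.items():
    for n,P in A.items():
        q=P[(np.hypot(P[:,0]-c[0],P[:,1]-c[1])<85)&(P[:,2]>15)&(P[:,2]<26)]
        print(k,n,len(q),*rect(q[:,:2]))
    q=np.vstack(list(A.values()))
P=A["side"]
# bystanders / obstacles
for nm,c in(("mug",(560,420)),):pass
Pa=np.vstack(list(A.values()));
q=Pa[(Pa[:,2]>85)&(Pa[:,2]<100)&(Pa[:,0]>450)&(Pa[:,1]>0)&(Pa[:,1]<600)&(Pa[:,0]<800)&(np.hypot(Pa[:,0]-462,Pa[:,1]-284)>70)]
print("mug",rect(q[:,:2]),len(q))
for n in A:
    im=dict(np.load(f"pics/{n}.npz"));c=im["color"].astype(int);P=pts(im);m=(c[...,1]>c[...,0]*2)&(c[...,1]>c[...,2]*2)&(P[...,2]>25)&(P[...,0]<600)&(P[...,0]>300)
    l,L=cv2.connectedComponents(m.astype(np.uint8))
    for i in range(1,l):
        if (L==i).sum()>30: print(n,"green",rect(P[L==i][:,:2]),P[L==i][:,2].max())
```

```text
card scene 308 [ 439.7 -266. ] [127.2  88.5] 9.6
card side 196 [ 440.4 -264.2] [124.   94.2] 9.5
staple scene 233 [429.4 -18.2] [98.8 81.4] 34.1
staple side 260 [430.3 -15.3] [99.5 84. ] 34.0
note scene 235 [666.2 147.6] [77.8 76.3] -32.4
note side 311 [667.4 149.7] [79.2 78.8] -31.6
cup scene 113 [ 637.1 -130.3] [65.  64.2] -60.4
cup side 96 [ 636.8 -126.3] [66.  64.2] -42.3
mug (array([653.5, 351.6]), array([83.2, 80.4]), 89.7) 882
scene green (array([325.7, 280.8]), array([49.5, 47.9]), -86.6) 43.09450532564467
scene green (array([427.2, 389.2]), array([50.3, 47. ]), -74.4) 42.608125065152045
side green (array([358. , 557.1]), array([599.9,  51.7]), 83.2) 606.2637824722909
side green (array([410.9, 608.1]), array([485.1,  52.7]), -85.7) 606.2637824722909
```

Measured poses:

| Thing | x, y (mm) | Yaw or jaw angle |
|---|---|---|
| Tub | (462, 283) | none |
| Notes | (460.5, 283) | -33° |
| Carton | (460.5, 285) | -21° |
| Card box | (462.5, 288.7) | -6° |
| Cup | (637, -128.5) | none |
| Note bin | (667, 148.5) | -32° |
| Staple bin | (430, -17) | 34° |
| Card bin | (440, -265) | 9.5° |

Sizes and heights agree with the ones given. I'll move above the pile with a helper that only computes numbers.

```bash
cat > go.py <<'E'
import sys,numpy as np
from bench import bot
x,y,z,a=map(float,sys.argv[1:5]); s=bot.sense(); R=s["tcp_rot"]
d=R.T@(np.array([x,y,z])-s["position"])/1000
j=np.degrees(np.arctan2(R[1,2],R[0,2])); t=(j-a+90)%180-90
print("shift",np.round(d,4),"twist",round(np.radians(t),3),"| pos",np.round(s["position"],1),"jaw",round(j,1),"F",np.round(s["force"],1),"w",round(s["width"],3),"t",s["t"],"q",np.round(s["qpos"],2))
E
python3 go.py 462 283 303 57
```

```text
shift [ 0.3259  0.0004 -0.2418] twist 0.2 | pos [247.6 627.5 303. ] jaw 68.5 F [ 0.3 -1.  -0.3] w 1.001 t 0.1 q [-1.22  0.47 -0.05  1.53  0.02  1.14 -0.08]
```

>>> {"fn": "move_arm", "kwargs": {"jaw": [1,1,1,1,1,1,1,1,1,1], "xyz": [[0.033,0,-0.024],[0.065,0,-0.048],[0.098,0,-0.073],[0.13,0,-0.097],[0.163,0,-0.121],[0.196,0,-0.145],[0.228,0,-0.169],[0.26,0,-0.193],[0.293,0,-0.218],[0.326,0,-0.242]], "twist": [0.02,0.04,0.06,0.08,0.1,0.12,0.14,0.16,0.18,0.2]}}

```text
t: 1.1
position: [462.5, 281.4, 303.7]
tcp_rot: [[0.838, -0.001, 0.545], [-0.545, -0.0, 0.838], [-0.0, -1.0, -0.0]]
force: [0.8, -0.2, -0.2]
width: 1.002
```

>>> {"fn": "move_arm", "kwargs": {"jaw": [1,1,1], "xyz": [[0,0,0],[0,0,0],[0,0,0]], "twist": [0,0,0]}}

```text
t: 1.4
position: [461.3, 284.4, 303.6]
tcp_rot: [[0.84, -0.001, 0.543], [-0.543, 0.0, 0.84], [-0.001, -1.0, -0.0]]
force: [-0.8, -0.4, 0.2]
width: 0.998
```

```bash
python3 go.py 462 283 212 57
python3 - <<'E'
from h import *
from bench import bot
for n in("wrist","side"):
    im=bot.get_image(n);np.savez(f"pics/{n}1.npz",**im);cv2.imwrite(f"pics/{n}1.png",im["color"][...,::-1])
    P=pts(im)
    for lo,hi in((150,170),(114,124)):
        m=(P[...,2]>lo)&(P[...,2]<hi)&(np.hypot(P[...,0]-462,P[...,1]-283)<40);q=P[m]
        if len(q)>5: print(n,lo,len(q),np.median(q[:,2]),*rect(q[:,:2]))
a=cv2.imread("pics/wrist1.png");b=cv2.imread("pics/side1.png")[60:480,100:340]
cv2.imwrite("pics/v1.png",np.hstack([a,b[:420] if b.shape[0]>=420 else cv2.copyMakeBorder(b,0,420-b.shape[0],0,0,0)]))
E
```

```text
shift [ 0.0014  0.0916 -0.0008] twist 0.002 | pos [461.3 284.4 303.6] jaw 57.1 F [-0.8 -0.4  0.2] w 0.998 t 1.4 q [-0.73  0.25  0.12  1.86 -0.04  1.04  0.4 ]
wrist 150 2225 157.8808911458022 [461.6 283.6] [41.  40.3] 35.0
wrist 114 980 117.99503440442379 [460.5 283.1] [48.2 48.1] -33.7
side 150 368 156.34020494030025 [461.7 286.3] [41.1 39. ] -80.9
side 114 309 116.88421701419306 [460.2 284.2] [51.2 49.1] 56.1
```

View pics/v1.png

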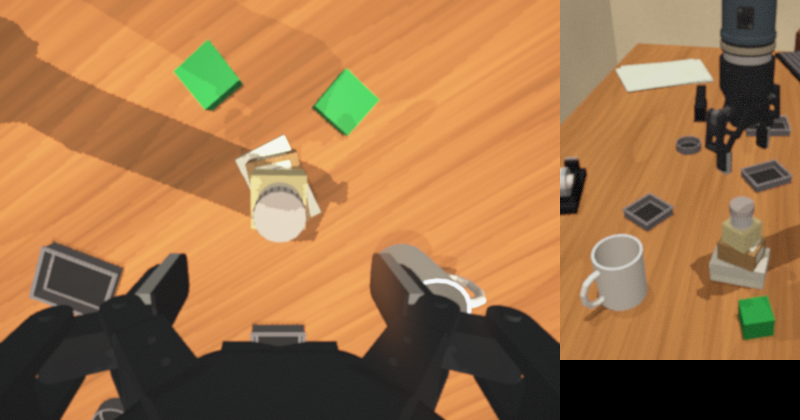

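The wrist view shows the tub at (280,215), centred between the fingers, with the green blocks well clear. Next I check the fingertip height with side depth.

```bash
python3 - <<'E'
from h import *
for n in("side1","wrist1"):
    im=dict(np.load(f"pics/{n}.npz"));P=pts(im)
    m=(P[...,2]>175)&(P[...,2]<330)&(np.hypot(P[...,0]-461,P[...,1]-284)<75)
    q=P[m];print(n,len(q),np.sort(q[:,2])[:12].round(1), q[np.argsort(q[:,2])[:3]].round())
E
python3 go.py 461.6 283.6 209 57
```

```text
side1 2230 [242.6 242.7 243.2 243.2 243.2 243.3 243.3 243.8 244.1 244.1 244.2 244.2] [[433. 251. 243.]
 [483. 328. 243.]
 [437. 249. 243.]]
wrist1 51020 [243.4 243.7 244.  244.  244.1 244.2 244.3 244.3 244.3 244.3 244.3 244.4] [[441. 245. 243.]
 [488. 318. 244.]
 [437. 248. 244.]]
shift [ 0.001   0.0947 -0.0006] twist 0.003 | pos [461.2 284.7 303.7] jaw 57.2 F [-1.   0.3  0.5] w 1.001 t 1.5 q [-0.73  0.25  0.12  1.86 -0.04  1.04  0.4 ]
```

>>> {"fn": "move_arm", "kwargs": {"jaw": [1,1,1,1,1,1,1], "xyz": [[0.001,0.02,0],[0.001,0.04,0],[0.001,0.06,0],[0.001,0.08,0],[0.001,0.09,0],[0.001,0.0945,0],[0.001,0.0945,0]], "twist": [0,0,0,0,0,0,0]}}

```text
t: 2.2
position: [462.8, 283.1, 209.3]
tcp_rot: [[0.839, -0.0, 0.544], [-0.544, -0.0, 0.839], [-0.0, -1.0, -0.0]]
force: [0.5, 0.0, 0.6]
width: 1.001
```

>>> {"fn": "move_arm", "kwargs": {"jaw": [0.7,0.6,0.5,0.4,0.3,0.3,0.3,0.3,0.3,0.3], "xyz": [[0,0,0],[0,0,0],[0,0,0],[0,0,0],[0,0,0],[0,0,0],[0,0,0],[0,0,0],[0,0,0],[0,0,0]], "twist": [0,0,0,0,0,0,0,0,0,0], "squeeze": 20}}

```text
t: 3.2
position: [463.3, 282.9, 210.1]
tcp_rot: [[0.839, 0.001, 0.545], [-0.545, 0.001, 0.839], [0.0, -1.0, 0.001]]
force: [-0.9, -0.6, 6.1]
width: 0.46
```

>>> {"fn": "move_arm", "kwargs": {"jaw": [0.3,0.3,0.3,0.3,0.3,0.3], "xyz": [[0,-0.006,0],[0,-0.018,0],[0,-0.035,0],[0,-0.05,0],[0,-0.06,0],[0,-0.06,0]], "twist": [0,0,0,0,0,0]}}

```text
t: 3.8
position: [463.6, 283.0, 271.1]
tcp_rot: [[0.839, 0.003, 0.545], [-0.545, 0.002, 0.839], [0.001, -1.0, 0.003]]
force: [0.1, -0.0, -0.3]
width: 0.461
```

```bash
python3 go.py 637 -128.5 180 57
```

```text
shift [ 0.3694  0.0907 -0.2509] twist 0.0 | pos [463.6 283.  271.1] jaw 57.0 F [ 0.1 -0.  -0.3] w 0.461 t 3.8 q [-0.73  0.28  0.12  1.89 -0.04  0.96  0.41]
```

>>> {"fn": "move_arm", "kwargs": {"jaw": [0.3,0.3,0.3,0.3,0.3,0.3,0.3,0.3,0.3,0.3], "xyz": [[0.012,0,-0.008],[0.037,0,-0.025],[0.066,0,-0.045],[0.096,0,-0.065],[0.125,0,-0.085],[0.155,0,-0.105],[0.184,0,-0.125],[0.214,0,-0.145],[0.243,0,-0.165],[0.272,0,-0.185]], "twist": [0,0,0,0,0,0,0,0,0,0]}}

```text
t: 4.8
position: [590.0, -23.5, 268.3]
tcp_rot: [[0.838, -0.002, 0.545], [-0.545, -0.001, 0.838], [-0.001, -1.0, -0.002]]
force: [0.4, 0.5, -0.5]
width: 0.459
```

>>> {"fn": "move_arm", "kwargs": {"jaw": [0.3,0.3,0.3,0.3,0.3,0.3,0.3,0.3], "xyz": [[0.029,0.01,-0.02],[0.055,0.03,-0.037],[0.075,0.05,-0.051],[0.09,0.07,-0.061],[0.097,0.085,-0.066],[0.097,0.09,-0.066],[0.097,0.09,-0.066],[0.097,0.09,-0.066]], "twist": [0,0,0,0,0,0,0,0]}}

```text
t: 5.6
position: [636.0, -127.6, 180.0]
tcp_rot: [[0.84, 0.001, 0.543], [-0.543, 0.001, 0.84], [0.0, -1.0, 0.001]]
force: [-0.3, 0.2, -0.3]
width: 0.459
```

```bash
python3 go.py 637 -128.5 95 57
python3 - <<'E'
from h import *
from bench import bot
for n in("wrist","side"):
    im=bot.get_image(n);np.savez(f"pics/{n}2.npz",**im);cv2.imwrite(f"pics/{n}2.png",im["color"][...,::-1])
    P=pts(im)
    m=(P[...,2]>15)&(P[...,2]<26)&(np.hypot(P[...,0]-637,P[...,1]+128)<45);q=P[m];print(n,len(q),rect(q[:,:2]),cv2.minEnclosingCircle(np.float32(q[:,:2])))
    c=im["color"].astype(int)
    m=(P[...,2]>60)&(P[...,2]<140)&(np.hypot(P[...,0]-637,P[...,1]+128)<30)&(c.min(-1)>90);q=P[m];print("tub",len(q),rect(q[:,:2]) if len(q) else 0,q[:,2].min(),q[:,2].max())
a=cv2.imread("pics/wrist2.png");b=cv2.imread("pics/side2.png")[60:420,100:340]
cv2.imwrite("pics/v2.png",np.hstack([a,cv2.copyMakeBorder(b,0,60,0,0,0)]))
E
```

```text
shift [ 0.0013  0.085  -0.0004] twist 0.002 | pos [ 636.  -127.6  180. ] jaw 57.1 F [-0.3  0.2 -0.3] w 0.459 t 5.6 q [-0.05  0.56  0.26  1.73 -0.18  0.88  1.28]
wrist 715 (array([ 631.4, -125.8]), array([65.3, 50. ]), 58.2) ((638.04931640625, -129.78016662597656), 32.8360595703125)
tub 7656 (array([ 632. , -128.2]), array([50.4, 40.6]), 32.0) 86.69179391804991 139.92263113684965
side 96 (array([ 638. , -126.3]), array([66.9, 63.1]), -53.2) ((637.4205932617188, -126.83536529541016), 34.64476776123047)
tub 240 (array([ 631.3, -122.9]), array([49.9, 34.8]), 71.9) 86.42071238861239 138.80073069646505
```

View pics/v2.png

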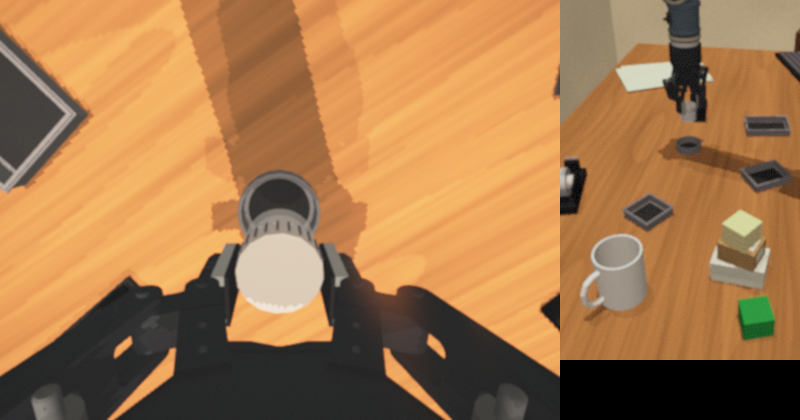

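The tub is held upright over the cup (cup ring at (280,205), tub at (280,272)), and the pile is undisturbed. I'm descending.

```bash
python3 go.py 639.5 -130 97 57
```

```text
shift [ 0.0039  0.0836 -0.0003] twist 0.002 | pos [ 636.3 -127.7  180.5] jaw 57.1 F [-0.2  0.1 -0.7] w 0.459 t 5.7 q [-0.05  0.55  0.26  1.73 -0.18  0.88  1.28]
```

>>> {"fn": "move_arm", "kwargs": {"jaw": [0.3,0.3,0.3,0.3,0.3,0.3,0.3,0.3,0.3], "xyz": [[0.004,0.01,0],[0.004,0.03,0],[0.004,0.05,0],[0.004,0.065,0],[0.004,0.075,0],[0.004,0.079,0],[0.004,0.081,0],[0.004,0.082,0],[0.004,0.082,0]], "twist": [0,0,0,0,0,0,0,0,0]}}

```text
t: 6.6
position: [639.5, -131.1, 98.0]
tcp_rot: [[0.839, 0.001, 0.545], [-0.545, -0.0, 0.839], [0.001, -1.0, 0.001]]
force: [0.1, 0.4, -0.3]
width: 0.457
```

>>> {"fn": "move_arm", "kwargs": {"jaw": [0.3,0.3,0.3,0.3,0.3], "xyz": [[0,0.001,0],[0,0.002,0],[0,0.003,0],[0,0.003,0],[0,0.003,0]], "twist": [0,0,0,0,0]}}

```text
t: 7.1
position: [639.4, -131.0, 95.2]
tcp_rot: [[0.839, 0.001, 0.544], [-0.544, 0.0, 0.839], [0.0, -1.0, 0.0]]
force: [-1.6, 0.9, 5.1]
width: 0.455
```

>>> {"fn": "move_arm", "kwargs": {"jaw": [0.5,0.55,0.6,0.65,0.7,0.7,0.7,0.7], "xyz": [[0,0,0],[0,0,0],[0,0,0],[0,0,0],[0,0,0],[0,-0.005,0],[0,-0.015,0],[0,-0.03,0]], "twist": [0,0,0,0,0,0,0,0]}}

```text
t: 7.9
position: [638.9, -130.9, 124.9]
tcp_rot: [[0.839, -0.001, 0.545], [-0.545, 0.0, 0.839], [-0.001, -1.0, -0.0]]
force: [0.1, 0.5, -0.4]
width: 0.697
```

>>> {"fn": "move_arm", "kwargs": {"jaw": [1,1,1,1,1,1], "xyz": [[0,-0.03,0],[0,-0.06,0],[0,-0.09,0],[0,-0.13,0],[0,-0.16,0],[0,-0.16,0]], "twist": [0,0,0,0,0,0]}}

```text
t: 8.5
position: [641.3, -132.0, 291.6]
tcp_rot: [[0.839, 0.012, 0.545], [-0.545, -0.001, 0.839], [0.011, -1.0, 0.005]]
force: [0.5, -0.0, -0.6]
width: 0.997
```

```bash
python3 go.py 460.5 283.5 285 56.3
python3 - <<'E'
from h import *
from bench import bot
for n in("wrist","side"):
    im=bot.get_image(n);P=pts(im);c=im["color"].astype(int)
    r=np.hypot(P[...,0]-638,P[...,1]+129)
    q=P[(P[...,2]>15)&(P[...,2]<26)&(r<45)&(c.max(-1)<170)];print(n,cv2.minEnclosingCircle(np.float32(q[:,:2])))
    q=P[(P[...,2]>36)&(P[...,2]<60)&(r<30)];print("tub",len(q),np.median(q[:,2]),rect(q[:,:2]))
    r=np.hypot(P[...,0]-460,P[...,1]-283);q=P[(P[...,2]>110)&(P[...,2]<125)&(r<40)]
    if len(q)>5:print("notes",len(q),np.median(q[:,2]),rect(q[:,:2]))
E
```

```text
shift [-0.378   0.0038  0.2499] twist 0.012 | pos [ 641.3 -132.   291.6] jaw 57.0 F [ 0.5 -0.  -0.6] w 0.997 t 8.5 q [-0.07  0.45  0.29  1.62 -0.14  1.08  1.26]
wrist ((638.4050903320312, -129.6608428955078), 32.894859313964844)
tub 1100 42.91841616647215 (array([ 637.8, -130.4]), array([39.9, 39.7]), 45.8)
side ((637.7719116210938, -127.29749298095703), 33.61811065673828)
tub 120 41.10508128021699 (array([ 637.1, -126.7]), array([39.4, 36.8]), 77.6)
notes 668 116.45036883552092 (array([460.5, 284.7]), array([50.6, 50. ]), 56.7)
```

The tub is placed: its top is at 43 mm and it sits within 1 mm of the cup's centre. Next is the notes.

>>> {"fn": "move_arm", "kwargs": {"jaw": [1,1,1,1,1,1,1,1,1,1], "xyz": [[-0.03,0,0.02],[-0.068,0,0.045],[-0.106,0,0.07],[-0.144,0,0.095],[-0.182,0,0.12],[-0.22,0,0.145],[-0.258,0,0.17],[-0.296,0,0.195],[-0.335,0,0.22],[-0.36,0,0.238]], "twist": [0,0,0,0,0,0,0,0,0.006,0.012]}}

```text
t: 9.6
position: [464.0, 267.6, 283.5]
tcp_rot: [[0.834, -0.003, 0.551], [-0.551, -0.0, 0.834], [-0.002, -1.0, -0.002]]
force: [0.2, 0.4, 0.0]
width: 0.999
```

>>> {"fn": "move_arm", "kwargs": {"jaw": [1,1,1,1], "xyz": [[-0.018,0.005,0.012],[-0.018,0.005,0.012],[-0.018,0.005,0.012],[-0.018,0.005,0.012]], "twist": [0,0,0,0]}}

```text
t: 10.0
position: [459.1, 282.8, 279.1]
tcp_rot: [[0.831, -0.0, 0.557], [-0.557, -0.001, 0.831], [0.0, -1.0, -0.001]]
force: [0.5, -0.7, 0.0]
width: 0.997
```

```bash
cat > look.py <<'E'
import sys
from h import *
from bench import bot
x,y,lo,hi,r=map(float,sys.argv[1:6])
for n in("wrist","side"):
    im=bot.get_image(n);P=pts(im)
    q=P[(P[...,2]>lo)&(P[...,2]<hi)&(np.hypot(P[...,0]-x,P[...,1]-y)<r)]
    if len(q)>5:print(n,len(q),np.median(q[:,2]),rect(q[:,:2]))
E
python3 look.py 460 283 110 125 45; python3 look.py 460 283 74 86 50;python3 go.py 460.5 283.5 171 56.3
```

```text
wrist 3608 117.92288324147182 (array([460.6, 282.9]), array([48.6, 48. ]), -33.6)
side 674 116.5664871403798 (array([460.6, 284.7]), array([49.9, 49.6]), -33.6)
wrist 945 80.02538153180593 (array([459.6, 284. ]), array([70. , 53.8]), -22.2)
side 423 78.81125734528239 (array([460.3, 286.1]), array([70.2, 54.9]), -20.8)
shift [0.0012 0.1085 0.0008] twist -0.002 | pos [459.1 283.5 279.5] jaw 56.2 F [ 0.5  0.2 -0.2] w 1.0 t 10.2 q [-0.73  0.27  0.12  1.89 -0.04  0.98  0.39]
```

>>> {"fn": "move_arm", "kwargs": {"jaw": [1,1,1,1,1,1,1,1], "xyz": [[0.001,0.02,0],[0.001,0.045,0],[0.001,0.07,0],[0.001,0.09,0],[0.001,0.102,0],[0.001,0.109,0],[0.001,0.109,0],[0.001,0.109,0]], "twist": [0,0,0,0,0,0,0,0]}}

```text
t: 11.0
position: [459.8, 284.3, 171.1]
tcp_rot: [[0.832, 0.001, 0.555], [-0.555, 0.001, 0.832], [0.0, -1.0, 0.001]]
force: [0.3, -0.3, 0.4]
width: 0.998
```

>>> {"fn": "move_arm", "kwargs": {"jaw": [0.8,0.7,0.6,0.55,0.5,0.4,0.4,0.4,0.4,0.4], "xyz": [[0,0,0],[0,0,0],[0,0,0],[0,0,0],[0,0,0],[0,0,0],[0,0,0],[0,0,0],[0,0,0],[0,0,0]], "twist": [0,0,0,0,0,0,0,0,0,0], "squeeze": 20}}

```text
t: 12.0
position: [459.6, 284.3, 171.0]
tcp_rot: [[0.832, 0.001, 0.554], [-0.554, 0.001, 0.832], [0.0, -1.0, 0.001]]
force: [-1.4, -0.4, 4.7]
width: 0.558
```

>>> {"fn": "move_arm", "kwargs": {"jaw": [0.4,0.4,0.4,0.4,0.4,0.4], "xyz": [[0,-0.006,0],[0,-0.018,0],[0,-0.035,0],[0,-0.05,0],[0,-0.06,0],[0,-0.06,0]], "twist": [0,0,0,0,0,0]}}

```text
t: 12.6
position: [460.0, 284.4, 232.1]
tcp_rot: [[0.832, 0.003, 0.555], [-0.555, 0.002, 0.832], [0.001, -1.0, 0.003]]
force: [0.6, 0.4, -1.8]
width: 0.557
```

```bash
python3 go.py 667 148.5 150 58
```

```text
shift [0.2476 0.0824 0.0015] twist -0.029 | pos [460.  284.4 232.1] jaw 56.3 F [ 0.6  0.4 -1.8] w 0.557 t 12.6 q [-0.73  0.33  0.12  1.94 -0.05  0.88  0.4 ]
```

>>> {"fn": "move_arm", "kwargs": {"jaw": [0.4,0.4,0.4,0.4,0.4,0.4,0.4,0.4,0.4,0.4], "xyz": [[0.01,0,0],[0.035,0,0],[0.065,0,0],[0.1,0,0],[0.135,0,0],[0.17,0.01,0.001],[0.2,0.025,0.001],[0.225,0.045,0.001],[0.24,0.06,0.001],[0.246,0.07,0.001]], "twist": [0,0,0,0,-0.01,-0.02,-0.029,-0.029,-0.029,-0.029]}}

```text
t: 13.6
position: [665.2, 145.5, 157.6]
tcp_rot: [[0.846, -0.003, 0.533], [-0.533, -0.002, 0.846], [-0.001, -1.0, -0.004]]
force: [-0.8, 0.7, -1.4]
width: 0.559
```

>>> {"fn": "move_arm", "kwargs": {"jaw": [0.4,0.4,0.4,0.4], "xyz": [[0,0.007,0],[0,0.012,0],[0,0.012,0],[0,0.012,0]], "twist": [0,0,0,0]}}

```text
t: 14.0
position: [664.3, 149.5, 149.0]
tcp_rot: [[0.849, 0.001, 0.529], [-0.529, 0.001, 0.849], [0.0, -1.0, 0.001]]
force: [-0.6, 0.6, -0.4]
width: 0.553
```

```bash
python3 - <<'E'
from h import *
from bench import bot
im=bot.get_image("wrist");P=pts(im);cv2.imwrite("pics/w3.png",im["color"][...,::-1])
q=P[(P[...,2]>15)&(P[...,2]<26)&(np.hypot(P[...,0]-667,P[...,1]-148.5)<60)];print("bin",len(q),rect(q[:,:2]),q[:,:2].min(0),q[:,:2].max(0))
q=P[(P[...,2]>85)&(P[...,2]<105)&(np.hypot(P[...,0]-667,P[...,1]-148.5)<45)];c=q[:,2];print("notes top",np.median(c),rect(q[abs(c-np.median(c))<3][:,:2]))
E
python3 go.py 665.7 149.4 97 58
```

```text
bin 1618 (array([654.2, 156.6]), array([76.5, 46. ]), 57.2) [615.16877867 116.79614024] [694.2727973 200.2709304]
notes top 95.87767656247632 (array([665.2, 148. ]), array([74.8, 49.5]), 57.9)
shift [0.0009 0.0523 0.0006] twist 0.001 | pos [664.5 149.4 149.3] jaw 58.0 F [ 0.3  0.2 -0.7] w 0.558 t 14.05 q [-0.38  0.63  0.15  1.66 -0.11  0.86  0.82]
```

View pics/w3.png

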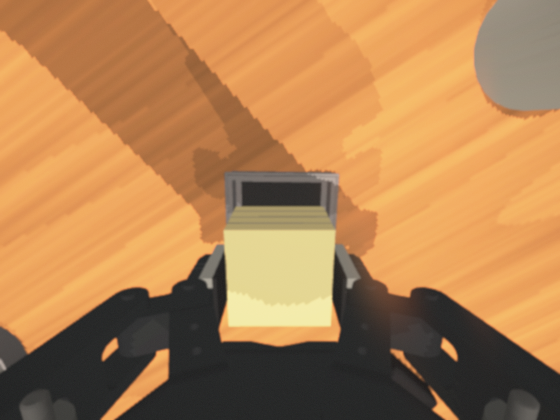

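The notes are held square over the note bin (bin edge at (280,175), block at (280,265)), and the mug is clear at (520,60). I'm lowering them.

>>> {"fn": "move_arm", "kwargs": {"jaw": [0.4,0.4,0.4,0.4,0.4,0.4,0.4,0.4], "xyz": [[0.001,0.01,0.001],[0.001,0.025,0.001],[0.001,0.038,0.001],[0.001,0.046,0.001],[0.001,0.05,0.001],[0.001,0.052,0.001],[0.001,0.052,0.001],[0.001,0.052,0.001]], "twist": [0,0,0,0,0,0,0,0]}}

```text
t: 14.85
position: [666.3, 148.9, 96.9]
tcp_rot: [[0.848, 0.001, 0.53], [-0.53, 0.0, 0.848], [0.001, -1.0, 0.001]]
force: [-0.4, -0.5, -0.5]
width: 0.559
```

>>> {"fn": "move_arm", "kwargs": {"jaw": [0.4,0.4,0.4,0.4,0.4], "xyz": [[0,0.001,0],[0,0.002,0],[0,0.003,0],[0,0.0035,0],[0,0.0035,0]], "twist": [0,0,0,0,0]}}

```text
t: 15.35
position: [666.1, 148.8, 94.0]
tcp_rot: [[0.848, 0.0, 0.53], [-0.53, 0.0, 0.848], [0.0, -1.0, 0.0]]
force: [-2.0, 0.1, 4.6]
width: 0.562
```

>>> {"fn": "move_arm", "kwargs": {"jaw": [0.58,0.62,0.66,0.7,0.75,0.75,0.75,0.75], "xyz": [[0,0,0],[0,0,0],[0,0,0],[0,0,0],[0,0,0],[0,-0.005,0],[0,-0.015,0],[0,-0.03,0]], "twist": [0,0,0,0,0,0,0,0]}}

```text
t: 16.15
position: [665.6, 148.7, 123.3]
tcp_rot: [[0.848, -0.001, 0.53], [-0.53, -0.0, 0.848], [-0.001, -1.0, -0.001]]
force: [-0.4, -0.8, -0.3]
width: 0.749
```

>>> {"fn": "move_arm", "kwargs": {"jaw": [1,1,1,1,1,1,1], "xyz": [[0,-0.03,0],[0,-0.06,0],[0,-0.09,0],[0,-0.12,0],[0,-0.14,0],[0,-0.14,0],[0,-0.14,0]], "twist": [0,0,0,0,0,0,0]}}

```text
t: 16.85
position: [665.9, 148.7, 263.9]
tcp_rot: [[0.848, 0.001, 0.53], [-0.53, 0.001, 0.848], [0.001, -1.0, 0.001]]
force: [0.7, 0.1, -0.8]
width: 1.004
```

```bash
python3 look.py 667 148.5 35 50 45; python3 look.py 667 148.5 15 26 60;python3 go.py 460 284.5 240 68.5
```

```text
wrist 2320 40.944236835385404 (array([667.1, 147.7]), array([48., 48.]), 57.7)
side 398 39.58482322076539 (array([668.2, 148.5]), array([52.3, 50.7]), -31.1)
wrist 1509 19.796695708539026 (array([667.4, 148.4]), array([76.6, 76.5]), 57.2)
side 345 18.663926967207907 (array([667.6, 150. ]), array([80.2, 77.2]), -31.8)
shift [-0.246   0.0219  0.0063] twist -0.183 | pos [665.3 148.7 261.5] jaw 58.0 F [0.1 0.3 0.2] w 1.0 t 17.05 q [-0.4   0.52  0.17  1.57 -0.09  1.07  0.81]
```

The notes are placed: top at 41 mm, under 1 mm off centre. Next is the carton, gripped across its 52 mm side (jaw at 68.5°).

>>> {"fn": "move_arm", "kwargs": {"jaw": [1,1,1,1,1,1,1,1,1,1], "xyz": [[-0.03,0,0.001],[-0.065,0,0.002],[-0.1,0,0.003],[-0.135,0,0.004],[-0.17,0,0.004],[-0.2,0,0.005],[-0.225,0.01,0.006],[-0.24,0.02,0.006],[-0.246,0.022,0.006],[-0.246,0.022,0.006]], "twist": [0,-0.03,-0.06,-0.1,-0.13,-0.16,-0.183,-0.183,-0.183,-0.183]}}

```text
t: 18.05
position: [460.3, 284.1, 240.1]
tcp_rot: [[0.93, -0.001, 0.367], [-0.367, -0.001, 0.93], [-0.001, -1.0, -0.002]]
force: [0.8, -0.1, 0.4]
width: 0.999
```

>>> {"fn": "move_arm", "kwargs": {"jaw": [1,1,1], "xyz": [[0,0,0],[0,0,0],[0,0,0]], "twist": [0,0,0]}}

```text
t: 18.35
position: [461.5, 283.7, 241.2]
tcp_rot: [[0.93, 0.001, 0.369], [-0.369, 0.0, 0.93], [0.001, -1.0, 0.0]]
force: [0.3, -0.2, 0.0]
width: 1.0
```

```bash
python3 look.py 460 284.5 74 86 55; python3 look.py 460 284.5 36 48 70;python3 go.py 460 284.5 131 68.5
```

```text
wrist 5589 79.98506877427795 (array([460.2, 283.4]), array([70.7, 52.2]), -20.6)
side 949 78.60659502022995 (array([460.1, 285.1]), array([70. , 54.9]), -20.9)
wrist 1390 41.957926057129654 (array([461.8, 282.4]), array([96. , 60.3]), -6.4)
side 530 40.878505390176514 (array([462.1, 285.8]), array([95.9, 65.2]), -6.2)
shift [-0.0009  0.11    0.    ] twist -0.001 | pos [460.8 284.1 241. ] jaw 68.4 F [-0.3 -0.2 -1.2] w 0.998 t 18.55 q [-0.68  0.32  0.06  1.92 -0.03  0.9   0.59]
```

>>> {"fn": "move_arm", "kwargs": {"jaw": [1,1,1,1,1,1,1,1], "xyz": [[-0.0005,0.02,-0.001],[-0.0005,0.045,-0.001],[-0.0005,0.07,-0.001],[-0.0005,0.09,-0.001],[-0.0005,0.104,-0.001],[-0.0005,0.111,-0.001],[-0.0005,0.111,-0.001],[-0.0005,0.111,-0.001]], "twist": [-0.014,-0.014,-0.014,-0.014,-0.014,-0.014,-0.014,-0.014]}}

```text
t: 19.35
position: [460.2, 283.8, 130.6]
tcp_rot: [[0.935, 0.001, 0.354], [-0.354, 0.001, 0.935], [0.001, -1.0, 0.001]]
force: [-0.5, 0.2, 0.6]
width: 0.999
```

>>> {"fn": "move_arm", "kwargs": {"jaw": [0.8,0.7,0.65,0.6,0.55,0.45,0.45,0.45,0.45,0.45], "xyz": [[0,0,0],[0,0,0],[0,0,0],[0,0,0],[0,0,0],[0,0,0],[0,0,0],[0,0,0],[0,0,0],[0,0,0]], "twist": [0,0,0,0,0,0,0,0,0,0], "squeeze": 30}}

```text
t: 20.35
position: [460.0, 283.8, 130.5]
tcp_rot: [[0.935, 0.001, 0.354], [-0.354, 0.001, 0.935], [0.0, -1.0, 0.001]]
force: [-1.4, 0.4, 6.0]
width: 0.599
```

>>> {"fn": "move_arm", "kwargs": {"jaw": [0.45,0.45,0.45,0.45,0.45,0.45], "xyz": [[0,-0.006,0],[0,-0.018,0],[0,-0.035,0],[0,-0.05,0],[0,-0.06,0],[0,-0.06,0]], "twist": [0,0,0,0,0,0]}}

```text
t: 20.95
position: [460.4, 284.0, 191.6]
tcp_rot: [[0.935, 0.003, 0.354], [-0.354, 0.002, 0.935], [0.002, -1.0, 0.003]]
force: [0.8, -0.4, -2.4]
width: 0.603
```

```bash
python3 go.py 430 -17 150 124
```

```text
shift [ 0.0781  0.0409 -0.2923] twist -0.955 | pos [460.4 284.  191.6] jaw 69.3 F [ 0.8 -0.4 -2.4] w 0.603 t 20.95 q [-0.68  0.38  0.06  1.97 -0.03  0.79  0.61]
```

>>> {"fn": "move_arm", "kwargs": {"jaw": [0.45,0.45,0.45,0.45,0.45,0.45,0.45,0.45,0.45,0.45], "xyz": [[0.003,0,-0.01],[0.008,0,-0.03],[0.015,0,-0.055],[0.022,0,-0.083],[0.03,0,-0.112],[0.037,0,-0.14],[0.045,0,-0.168],[0.052,0,-0.196],[0.059,0,-0.222],[0.066,0,-0.246]], "twist": [-0.03,-0.09,-0.17,-0.26,-0.36,-0.46,-0.56,-0.66,-0.75,-0.83]}}

```text
t: 21.95
position: [433.6, 28.7, 189.4]
tcp_rot: [[0.891, -0.001, -0.454], [0.454, -0.0, 0.891], [-0.001, -1.0, 0.0]]
force: [0.4, -0.6, -2.2]
width: 0.6
```

>>> {"fn": "move_arm", "kwargs": {"jaw": [0.45,0.45,0.45,0.45], "xyz": [[0,0,0],[0,0,0],[0,0,0],[0,0,0]], "twist": [-0.06,-0.11,-0.125,-0.125]}}

```text
t: 22.35
position: [434.1, 30.1, 189.5]
tcp_rot: [[0.829, -0.001, -0.559], [0.559, -0.0, 0.829], [-0.001, -1.0, 0.0]]
force: [-0.2, -0.6, -0.8]
width: 0.6
```

```bash
python3 go.py 430 -17 140 124
```

```text
shift [-0.0297  0.0495 -0.0368] twist -0.001 | pos [434.1  30.1 189.5] jaw 124.0 F [-0.2 -0.6 -0.8] w 0.6 t 22.35 q [-0.12  0.24 -0.05  2.19  0.02  0.71  1.98]
```

>>> {"fn": "move_arm", "kwargs": {"jaw": [0.45,0.45,0.45,0.45,0.45,0.45,0.45,0.45], "xyz": [[-0.006,0.005,-0.007],[-0.015,0.017,-0.018],[-0.023,0.03,-0.028],[-0.028,0.041,-0.035],[-0.03,0.048,-0.037],[-0.03,0.05,-0.037],[-0.03,0.05,-0.037],[-0.03,0.05,-0.037]], "twist": [0,0,0,0,0,0,0,0]}}

```text
t: 23.15
position: [430.6, -16.8, 140.2]
tcp_rot: [[0.829, 0.001, -0.56], [0.56, 0.0, 0.829], [0.001, -1.0, -0.0]]
force: [-0.5, -0.3, -2.3]
width: 0.599
```

```bash
python3 - <<'E'
from h import *
from bench import bot
im=bot.get_image("wrist");P=pts(im);cv2.imwrite("pics/w4.png",im["color"][...,::-1])
s=bot.sense();R=s["tcp_rot"];L=(P-s["position"])@R
q=L[(P[...,2]>15)&(P[...,2]<26)&(np.hypot(P[...,0]-430,P[...,1]+17)<75)];print("bin in tool xz",len(q),rect(q[:,[0,2]]),q.min(0).round(1),q.max(0).round(1))
m=(P[...,2]>60)&(abs(L[...,0])<50)&(abs(L[...,2])<26)&(L[...,1]>40);q=L[m];md=np.median(q[:,1]);print("top",md,rect(q[abs(q[:,1]-md)<3][:,[0,2]]))
E
python3 go.py 430 -17 95 124
```

```text
bin in tool xz 1803 (array([-34. ,   0.2]), array([80.6, 32.5]), 89.6) [-50.4 117.5 -40.2] [-17.4 125.2  40.6]
top 50.67767482018208 (array([-1., -0.]), array([70.2, 51.9]), 0.0)
shift [-0.0007  0.0453  0.0002] twist 0.001 | pos [430.6 -16.8 140.3] jaw 124.0 F [ 0.6  0.8 -2.7] w 0.602 t 23.2 q [-0.03  0.32 -0.03  2.24  0.02  0.58  2.09]
```

View pics/w4.png

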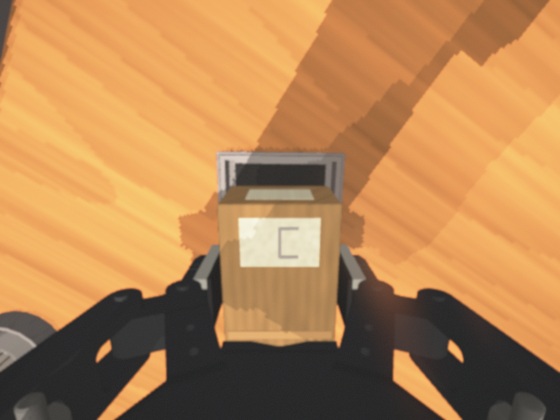

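The carton is held square and centred over its bin (bin edge at (280,155), carton at (280,260)). I'm lowering it.

>>> {"fn": "move_arm", "kwargs": {"jaw": [0.45,0.45,0.45,0.45,0.45,0.45,0.45,0.45], "xyz": [[0,0.01,0],[0,0.022,0],[0,0.033,0],[0,0.041,0],[0,0.045,0],[0,0.046,0],[0,0.046,0],[0,0.046,0]], "twist": [0,0,0,0,0,0,0,0]}}

```text
t: 24.0
position: [430.5, -17.3, 94.2]
tcp_rot: [[0.829, 0.001, -0.559], [0.559, 0.0, 0.829], [0.001, -1.0, -0.0]]
force: [-0.2, -0.2, -1.6]
width: 0.607
```

>>> {"fn": "move_arm", "kwargs": {"jaw": [0.45,0.45,0.45,0.45,0.45], "xyz": [[0,0.001,0],[0,0.002,0],[0,0.003,0],[0,0.0035,0],[0,0.0035,0]], "twist": [0,0,0,0,0]}}

```text
t: 24.5
position: [430.4, -17.3, 91.5]
tcp_rot: [[0.829, 0.0, -0.559], [0.559, 0.0, 0.829], [0.0, -1.0, -0.0]]
force: [-3.0, -0.2, 13.4]
width: 0.606
```

>>> {"fn": "move_arm", "kwargs": {"jaw": [0.63,0.67,0.71,0.75,0.8,0.8,0.8,0.8], "xyz": [[0,0,0],[0,0,0],[0,0,0],[0,0,0],[0,0,0],[0,-0.005,0],[0,-0.015,0],[0,-0.03,0]], "twist": [0,0,0,0,0,0,0,0]}}

```text
t: 25.3
position: [429.8, -17.3, 120.8]
tcp_rot: [[0.829, -0.001, -0.559], [0.559, 0.0, 0.829], [-0.001, -1.0, 0.001]]
force: [-0.1, -0.1, 0.2]
width: 0.803
```

>>> {"fn": "move_arm", "kwargs": {"jaw": [1,1,1,1,1,1,1], "xyz": [[0,-0.03,0],[0,-0.06,0],[0,-0.09,0],[0,-0.11,0],[0,-0.12,0],[0,-0.12,0],[0,-0.12,0]], "twist": [0,0,0,0,0,0,0]}}

```text
t: 26.0
position: [429.7, -17.3, 239.9]
tcp_rot: [[0.829, -0.001, -0.559], [0.559, 0.0, 0.829], [-0.001, -1.0, 0.001]]
force: [-0.4, 0.6, -0.6]
width: 1.005
```

```bash
python3 look.py 430 -17 35 50 55; python3 look.py 430 -17 15 26 70;python3 go.py 462 283 200 83.7
```

```text
wrist 4242 41.05404032112402 (array([429.8, -17.8]), array([69.5, 52. ]), 34.0)
side 420 39.298239727382594 (array([429.8, -14.9]), array([72.1, 54.2]), 34.4)
wrist 2028 19.820710488321236 (array([430.2, -17.1]), array([98.8, 80.6]), 33.3)
side 316 18.355432508982155 (array([429. , -15.7]), array([101.2,  81.3]), 32.2)
shift [0.1948 0.0392 0.2309] twist 0.703 | pos [429.6 -17.3 239.3] jaw 124.0 F [-0.8  0.9  0.6] w 0.996 t 26.2 q [-0.03  0.15 -0.03  2.16  0.01  0.84  2.1 ]
```

The carton is placed: top at 41 mm, under 1 mm off centre. The card box is last.

>>> {"fn": "move_arm", "kwargs": {"jaw": [1,1,1,1,1,1,1,1,1,1], "xyz": [[0.015,0,0.018],[0.036,0,0.042],[0.057,0,0.068],[0.078,0,0.093],[0.1,0,0.118],[0.122,0,0.145],[0.143,0,0.17],[0.164,0,0.195],[0.183,0.02,0.217],[0.195,0.039,0.231]], "twist": [0.05,0.13,0.21,0.29,0.37,0.45,0.53,0.61,0.68,0.703]}}

```text
t: 27.2
position: [462.6, 285.9, 200.4]
tcp_rot: [[0.994, 0.0, 0.109], [-0.109, 0.001, 0.994], [-0.0, -1.0, 0.001]]
force: [-0.2, -0.2, 0.1]
width: 1.0
```

>>> {"fn": "move_arm", "kwargs": {"jaw": [1,1,1,1], "xyz": [[0,0,0],[0,0,0],[0,0,0],[0,0,0]], "twist": [0,0,0,0]}}

```text
t: 27.6
position: [463.3, 282.1, 202.2]
tcp_rot: [[0.994, 0.001, 0.111], [-0.111, 0.0, 0.994], [0.001, -1.0, 0.0]]
force: [-0.2, 0.6, -0.2]
width: 0.995
```

```bash
python3 look.py 462 283 36 48 62;python3 go.py 462 283 89 83.7
```

```text
wrist 8956 41.95458007689465 (array([461.9, 282.6]), array([96.3, 60.3]), -6.6)
side 1433 40.587759614497664 (array([462. , 283.8]), array([96.1, 64.2]), -6.8)
shift [-0.0013  0.1132  0.0004] twist -0.001 | pos [463.2 282.4 202.2] jaw 83.6 F [-0.4  0.2  0.2] w 1.002 t 27.7 q [-0.55  0.37 -0.09  1.95  0.05  0.82  0.79]
```

>>> {"fn": "move_arm", "kwargs": {"jaw": [1,1,1,1,1,1,1,1], "xyz": [[-0.001,0.02,0],[-0.001,0.045,0],[-0.001,0.07,0],[-0.001,0.09,0],[-0.001,0.105,0],[-0.001,0.113,0],[-0.001,0.113,0],[-0.001,0.113,0]], "twist": [0,0,0,0,0,0,0,0]}}

```text
t: 28.5
position: [462.2, 283.5, 89.1]
tcp_rot: [[0.994, 0.001, 0.11], [-0.11, 0.001, 0.994], [0.001, -1.0, 0.001]]
force: [0.8, -0.0, 0.4]
width: 0.997
```

>>> {"fn": "move_arm", "kwargs": {"jaw": [0.85,0.8,0.75,0.7,0.65,0.55,0.55,0.55,0.55,0.55], "xyz": [[0,0,0],[0,0,0],[0,0,0],[0,0,0],[0,0,0],[0,0,0],[0,0,0],[0,0,0],[0,0,0],[0,0,0]], "twist": [0,0,0,0,0,0,0,0,0,0], "squeeze": 35}}

```text
t: 29.5
position: [461.9, 283.4, 89.1]
tcp_rot: [[0.994, 0.0, 0.11], [-0.11, 0.0, 0.994], [0.0, -1.0, 0.0]]
force: [-0.8, -0.4, 5.7]
width: 0.69
```

>>> {"fn": "move_arm", "kwargs": {"jaw": [0.55,0.55,0.55,0.55,0.55,0.55], "xyz": [[0,-0.006,0],[0,-0.018,0],[0,-0.038,0],[0,-0.058,0],[0,-0.07,0],[0,-0.07,0]], "twist": [0,0,0,0,0,0]}}

```text
t: 30.1
position: [462.6, 283.9, 160.4]
tcp_rot: [[0.994, 0.003, 0.11], [-0.11, 0.002, 0.994], [0.003, -1.0, 0.003]]
force: [0.8, 0.6, -2.0]
width: 0.694
```

```bash
python3 go.py 440 -265 160 99.5
```

```text
shift [ 0.0377 -0.001  -0.5481] twist -0.276 | pos [462.6 283.9 160.4] jaw 83.7 F [ 0.8  0.6 -2. ] w 0.694 t 30.1 q [-0.56  0.43 -0.09  1.98  0.06  0.73  0.78]
```

>>> {"fn": "move_arm", "kwargs": {"jaw": [0.55,0.55,0.55,0.55,0.55,0.55,0.55,0.55,0.55,0.55], "xyz": [[0.001,-0.008,-0.01],[0.003,-0.018,-0.03],[0.005,-0.02,-0.058],[0.007,-0.02,-0.088],[0.009,-0.02,-0.119],[0.011,-0.02,-0.15],[0.013,-0.02,-0.181],[0.015,-0.02,-0.212],[0.017,-0.02,-0.243],[0.019,-0.02,-0.274]], "twist": [0,0,-0.03,-0.06,-0.09,-0.12,-0.15,-0.18,-0.21,-0.24]}}

```text
t: 31.1
position: [449.4, 6.9, 177.9]
tcp_rot: [[0.991, -0.002, -0.131], [0.131, -0.0, 0.991], [-0.002, -1.0, -0.0]]
force: [-0.1, -0.2, -2.0]
width: 0.692
```

```bash
python3 go.py 440 -265 180 99.5
```

```text
shift [-0.0448 -0.002  -0.2683] twist -0.035 | pos [449.4   6.9 177.9] jaw 97.5 F [-0.1 -0.2 -2. ] w 0.692 t 31.1 q [-0.05  0.28 -0.07  2.17  0.03  0.69  1.56]
```

>>> {"fn": "move_arm", "kwargs": {"jaw": [0.55,0.55,0.55,0.55,0.55,0.55,0.55,0.55,0.55,0.55], "xyz": [[-0.005,0,-0.03],[-0.01,0,-0.06],[-0.015,0,-0.09],[-0.02,0,-0.12],[-0.025,0,-0.15],[-0.03,0,-0.18],[-0.035,0,-0.21],[-0.04,0,-0.237],[-0.043,0,-0.257],[-0.045,0,-0.268]], "twist": [-0.01,-0.02,-0.035,-0.035,-0.035,-0.035,-0.035,-0.035,-0.035,-0.035]}}

```text
t: 32.1
position: [439.3, -264.9, 177.8]
tcp_rot: [[0.987, -0.002, -0.161], [0.161, 0.0, 0.987], [-0.002, -1.0, 0.0]]
force: [-0.2, 0.1, -2.3]
width: 0.698
```

>>> {"fn": "move_arm", "kwargs": {"jaw": [0.55,0.55,0.55,0.55,0.55,0.55], "xyz": [[0,0.008,0],[0,0.02,0],[0,0.032,0],[0,0.038,0],[0,0.04,0],[0,0.04,0]], "twist": [0,0,0,0,0,0]}}

```text
t: 32.7
position: [440.8, -262.2, 137.9]
tcp_rot: [[0.986, -0.001, -0.165], [0.165, 0.001, 0.986], [-0.001, -1.0, 0.001]]
force: [-0.2, -0.7, -2.4]
width: 0.691
```

```bash
python3 - <<'E'
from h import *
from bench import bot
im=bot.get_image("wrist");P=pts(im);cv2.imwrite("pics/w5.png",im["color"][...,::-1])
s=bot.sense();R=s["tcp_rot"];L=(P-s["position"])@R
q=L[(P[...,2]>15)&(P[...,2]<26)&(np.hypot(P[...,0]-440,P[...,1]+265)<85)];print("bin in tool xz",len(q),rect(q[:,[0,2]]),q.min(0).round(1),q.max(0).round(1))
m=(P[...,2]>60)&(abs(L[...,0])<60)&(abs(L[...,2])<30)&(L[...,1]>40);q=L[m];md=np.median(q[:,1]);print("top",md,rect(q[abs(q[:,1]-md)<3][:,[0,2]]))
E
python3 go.py 440 -265 95 99.5
```

```text
bin in tool xz 1867 (array([-51. ,  -2.9]), array([88.7, 25.4]), -89.0) [-63.  116.4 -47.2] [-37.5 123.2  41.5]
top 47.5815884735573 (array([-7.6, -0. ]), array([82.4, 60. ]), -0.0)
shift [-0.0014  0.0433 -0.0024] twist 0.0 | pos [ 441.  -262.4  138.3] jaw 99.5 F [ 0.3 -0.8 -2.1] w 0.697 t 32.75 q [ 0.43  0.42  0.03  2.07 -0.02  0.65  2.21]
```

View pics/w5.png

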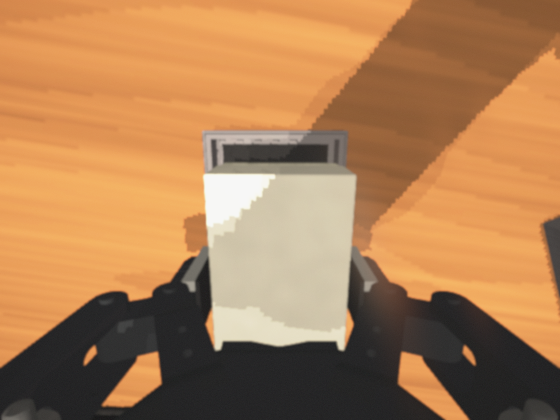

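The box is square over the long bin (bin edge at (277,132), box at (280,260)) but 3 mm off sideways. I'm correcting that and lowering it.

>>> {"fn": "move_arm", "kwargs": {"jaw": [0.55,0.55,0.55,0.55,0.55,0.55,0.55,0.55,0.55], "xyz": [[0,0.003,-0.003],[0,0.012,-0.003],[0,0.022,-0.003],[0,0.032,-0.003],[0,0.039,-0.003],[0,0.042,-0.003],[0,0.043,-0.003],[0,0.043,-0.003],[0,0.043,-0.003]], "twist": [0,0,0,0,0,0,0,0,0]}}

```text
t: 33.65
position: [441.5, -265.7, 95.6]
tcp_rot: [[0.986, 0.001, -0.164], [0.164, -0.0, 0.986], [0.001, -1.0, -0.0]]
force: [0.4, 0.1, -1.9]
width: 0.691
```

>>> {"fn": "move_arm", "kwargs": {"jaw": [0.55,0.55,0.55,0.55,0.55], "xyz": [[0,0.001,0],[0,0.002,0],[0,0.003,0],[0,0.0035,0],[0,0.0035,0]], "twist": [0,0,0,0,0]}}

```text
t: 34.15
position: [441.2, -265.6, 92.0]
tcp_rot: [[0.986, -0.0, -0.164], [0.164, 0.0, 0.986], [-0.0, -1.0, 0.0]]
force: [-1.9, 1.1, 1.2]
width: 0.694
```

>>> {"fn": "move_arm", "kwargs": {"jaw": [0.72,0.76,0.8,0.85,0.9,0.9,0.9,0.9], "xyz": [[0,0,0],[0,0,0],[0,0,0],[0,0,0],[0,0,0],[0,-0.005,0],[0,-0.015,0],[0,-0.03,0]], "twist": [0,0,0,0,0,0,0,0]}}

```text
t: 34.95
position: [441.0, -265.5, 122.3]
tcp_rot: [[0.986, -0.001, -0.164], [0.164, 0.001, 0.986], [-0.001, -1.0, 0.001]]
force: [-0.6, 0.3, -0.3]
width: 0.899
```

>>> {"fn": "move_arm", "kwargs": {"jaw": [1,1,1,1,1,1,1,1], "xyz": [[0,-0.03,0],[0,-0.06,0],[0,-0.09,0],[0,-0.12,0],[0,-0.14,0],[0,-0.15,0],[0,-0.15,0],[0,-0.15,0]], "twist": [0,0,0,0,0,0,0,0]}}

```text
t: 35.75
position: [440.8, -265.4, 271.2]
tcp_rot: [[0.986, -0.001, -0.164], [0.164, 0.001, 0.986], [-0.001, -1.0, 0.001]]
force: [0.8, -0.5, -1.1]
width: 1.004
```

```bash
python3 look.py 440 -265 35 50 70; python3 look.py 440 -265 15 26 85;python3 go.py 440 -265 250 99.5
python3 - <<'E'
from h import *
from bench import bot
im=bot.get_image("scene");P=pts(im);cv2.imwrite("pics/final.png",im["color"][...,::-1])
for k,c,r in(("tub",(638,-129),40),("notes",(667,148),45),("staple",(430,-17),50),("card",(440,-265),60)):
    q=P[(P[...,2]>36)&(P[...,2]<52)&(np.hypot(P[...,0]-c[0],P[...,1]-c[1])<r)]
    if len(q): print(k,len(q),np.median(q[:,2]),rect(q[:,:2]))
im0=dict(np.load("pics/scene.npz"));P0=pts(im0)
for k,c,lo,hi in(("mug",(653,352),85,100),):
    for p in(P0,P):
        q=p[(p[...,2]>lo)&(p[...,2]<hi)&(np.hypot(p[...,0]-c[0],p[...,1]-c[1])<60)];print(k,rect(q[:,:2]))
E
```

```text
wrist 5609 44.99826452589941 (array([ 440.8, -266. ]), array([95.2, 60.1]), 9.3)
side 420 42.867423779270624 (array([ 440.6, -261.4]), array([96.8, 66. ]), 10.0)
wrist 1781 19.880575646869 (array([ 440.5, -265.3]), array([123.4,  88.6]), 9.5)
side 248 18.39267736476641 (array([ 439.8, -262.1]), array([124. ,  90.2]), 8.6)
shift [-0.0007  0.0207  0.0005] twist -0.001 | pos [ 440.8 -265.4  270.7] jaw 99.5 F [-0.1 -0.  -0.5] w 0.999 t 35.95 q [ 0.43  0.24  0.04  1.95 -0.01  0.95  2.21]
tub 213 42.725566739937996 (array([ 637.1, -131. ]), array([38.8, 37.7]), -83.2)
notes 337 41.02699276934356 (array([666.5, 146.4]), array([50.7, 48.2]), -32.5)
staple 437 40.91420536650156 (array([429.6, -19. ]), array([71.8, 53.4]), 34.6)
card 803 44.46143280698971 (array([ 441. , -266.6]), array([101.1,  60.1]), 9.7)
mug (array([654. , 350.1]), array([80.6, 78.4]), -69.9)
mug (array([654.1, 348.9]), array([80.5, 79.4]), -76.6)
```

View pics/final.png

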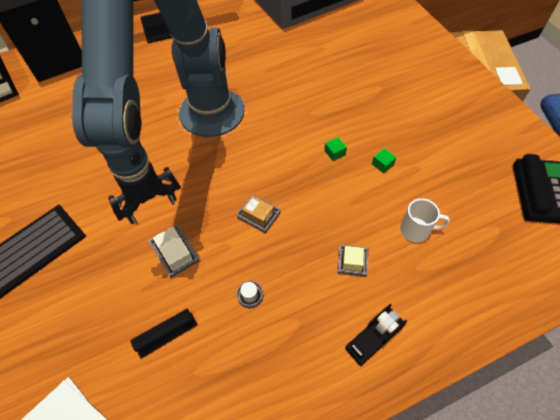

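The final view shows every thing in its bin: card box (174,250), carton (259,212), tub (250,293), notes (353,260). The mug, stapler and green blocks have not moved, and the gripper is clear.

```bash
python3 -c "
from bench import bot
print(bot.job_done())"
```

```text
the job is handed in; nothing more can be done
None
```

I took the pile apart from the top and set the tub, notes, carton and card box down in their own bins. The job was handed in at about 36 s; no verdict was reported.

- **Placement:** wrist-camera checks after each release showed every thing within about 1 mm of its bin's centre. Top heights were 42.9, 40.9, 41.1 and 45.0 mm, which are the heights expected with each thing flat on its 3 mm floor.
- **Disagreement:** the side camera read 1 to 2 mm lower and up to 4 mm off in y, for the bins as well as for the things in them, so I put that down to its calibration.
- **Bystanders:** the mug measured about 1 mm from where it started, within measuring error. The stapler and the green blocks looked unmoved in the last picture, but I did not measure them.

No check failed.

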